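Lay out resin houses on the priming tile

ROBOT

A 7-joint arm with a two-finger parallel gripper is mounted at the origin on the work surface. World frame = base frame: x ahead of the robot, y to its left, z up, the work surface at z = 0. Lengths are in mm, angles in rad, forces in N, time in s.
With the tool pointing down it reaches from about 425 to 1025 mm from the base axis. Payload 9.4 kg.
Tool frame: the origin (TCP) lies between the finger pads; the fingertips stand 22 mm ahead of it and the grasp point (between the pads) lies 3 mm ahead of it; z points along the fingers, y is the line along which they close (so a half turn about z gives the same grasp; the last joint's range is limited). The gripper opens to 93 mm and grips with 3 to 60 N. Pads are 15 mm wide; open, the fingers measure 128 mm over their backs; the gripper's body (75 mm by 188 mm) begins 65 mm behind the grasp point.
Start: joints at [1.203, 0.599, -0.003, 1.599, 0.002, 0.943, -0.08], TCP at [207.862, -694.563, 240.618] pointing down, gripper open.
Joint ranges: [-2.57, 2.57], [-0.35, 1.97], [-1.29, 1.29], [0.11, 2.56], [-1.05, 4.19], [0.11, 1.86], [-2.63, 2.63]. Speed limits (rad/s): [2.22, 2.22, 3.01, 3.01, 3.14, 3.14, 3.14].

INTERFACE

Orientations are given as a unit quaternion [x, y, z, w].
In Python, from cell import ctrl gives the robot as it stands. The module is installed in compiled form; this text tells all that it offers.
- The arm moves only by the tool jog_arm, never from a script. Its argument "moves" is a list of rows, each a list of 4 numbers: the shift along the tool's x, y, z in m, then the turn about the tool's z in rad. In form: [[dx, dy, dz, turn], ...]. A call has exactly 10 rows; each row is the pose to reach, as a shift and turn from the pose commanded when the call began, along the tool's axes at that moment; what a row does not reach only later rows make up. A row lasts 1/8 s, in which the tool goes at most 62.5 mm and 10.7 degrees, less where a joint would pass 70% of its speed; a pose out of reach is approached as far as the arm can. A call with a gripper value outside its range is refused whole. "gripper" is the gripper's target within -1 to 1 (fully open at 1, half-way at 0, shut at -1), set as the call begins (left out, the last holds). The fingers move at their own pace and stop on an object; the grip force is fixed at half the most. Time passes only in rows, so rows that repeat a pose let the fingers close, or fill a call up. It gives the time, the measured TCP pose, the force, the opening and the grip force at its end, in the units of the state.
- ctrl.observe(): the state, without advancing time (a new reading comes with each control period).
- ctrl.read_camera(name): name is "scene" or "top" or "wrist"; returns the picture (384x512x3 uint8, red, green, blue); there is no depth.
- ctrl.camera_params(name): a dict with "K" (3x3 intrinsics, pixels), "extrinsics" (4x4, takes a point from camera to world coordinates); the wrist camera has in their place "mount" (4x4, takes a point from camera to tool coordinates, whose origin is the TCP and whose axes are the flange's). Camera axes: x right, y down, z forward; pixel columns grow to the right and rows downward; lengths in mm; the calibration is good to about 2 mm. A picture is of the moment at which its call begins: read the wrist's pose just before it. camera_params takes no time and is no camera call.
- ctrl.hand_in(): hands the job in; it is judged then, once.
The state is a dict: "t": time; "qpos": joint angles; "qd": joint speeds; "effort": joint torques, N m; "position": TCP position; "tcp_rot": TCP orientation; "force": force on the tool from outside, world axes, zero at the start; "moment": the same for the moment, N m; "finger_gap": finger opening in mm; "gripper_force": force on a finger pad.
Only numpy, scipy, OpenCV 4.12 (cv2) and the standard library are available. Lean on these libraries where they do the work, as an engineer would, in place of code of your own. Each camera call takes 0.05 s, during which the arm holds its last target. There are 200 camera calls.

TASK

Slide the clear box's top door fully open to get at the house inside, and lay out all three houses on the ruled tile for priming: the long barn without a chimney in the middle square of the empty near row and a cottage in the square on each side of it (either cottage on either side). Set each one down gently, upright, in the middle of its square, with its ridge squarely in line from the near row to the far row. Leave the towers where they stand and do not disturb the other things on the bench.

Things in the scene. Friction and masses are not known exactly. Their poses are not given: they have to be found in the camera images.
- tile: white glazed ceramic tile, fixed, 200 (x) x 300 (y) x 8 thick, ruled by pencil lines into two rows of three 100 mm squares (rows run along y). Origin: centre of its underside; +x away from the robot towards the far row, z up
- square_left (a point): the left empty square of the tile's near row (seen from the robot). Point: its middle, on the tile's top face; x points from the near row to the far row, y along the row to the robot's left
- square_mid (a point): the middle empty square of the tile's near row (seen from the robot). Point: its middle, on the tile's top face; x points from the near row to the far row, y along the row to the robot's left
- square_right (a point): the right empty square of the tile's near row (seen from the robot). Point: its middle, on the tile's top face; x points from the near row to the far row, y along the row to the robot's left
- cottage_a_centre (a point): grey resin model cottage, loose, plain rectangular walls 60 long (its x) x 40 wide (its y) x 36 high, gable roof with the ridge along its x at 56 high and a small chimney near its +x end, 62 high; about 100 g. Point: middle of its footprint, 28 mm above its underside; the flat side walls, 40 apart, reach from 28 below this point to 8 above it
- cottage_b_centre (a point): the second cottage, same as the first. Point and axes likewise
- barn_centre (a point): grey resin model barn, loose, like the cottages but longer and with no chimney: 88 long (its x) x 40 wide (its y), walls 36 high, ridge along x at 56; about 140 g. Point: middle of its footprint, 28 mm above its underside
- box: clear plastic dust box, fixed, no bottom, standing on the bench over one of the three houses (the other two stand in the open): 184 x 184 outside, walls 4 thick and 70 high, closed on top by a sliding door; two aluminium rails (76 high) run along the box's two sides (y = +-95) and on to 243 beyond its centre in +x. Origin: centre of its footprint on the bench; +x is the way the door opens, away from the robot
- box_door (a joint): position of the clear sliding top door, m: 0 closed, 0.15 fully open (slides along the box's +x, away from the robot); light friction of about 1 to 2 N, stays where left. Panel 184 x 182 x 4, its top 75 above the bench
- door_handle (a point): black upright bar handle in the middle of the door: 12 thick (along the box's x), 80 long (along its y), top 38 above the door panel's underside, i.e. 109 above the bench. Point: on the handle, 97 above the bench, 22 above the panel's top face; x is the way the door opens
- tower_1_centre (a point): grey resin round model tower, loose, 48 diameter, 64 high, standing on the tile's far row (left square). Point: on its axis 32 above its underside. Not to be moved
- tower_2_centre (a point): grey resin round model tower, loose, 48 diameter, 64 high, standing on the tile's far row (middle square). Point: on its axis 32 above its underside. Not to be moved
- tower_3_centre (a point): grey resin round model tower, loose, 48 diameter, 64 high, standing on the tile's far row (right square). Point: on its axis 32 above its underside. Not to be moved
- pot_a: paint pot, loose, 34 diameter, 45 high, among the houses. Origin: centre of its underside. Not to be disturbed
- pot_b: paint pot like the other, behind the tile. Origin: centre of its underside. Not to be disturbed
- clip_holder: wooden-handled spring clip figure holder standing upright, 54 diameter, 80 high, at the back. Origin: centre of its underside. Not to be disturbed
- sanding_block: cork sanding block 90 x 60 x 30, off to the near right. Origin: centre of its underside. Not to be disturbed
Not all that is in view belongs to the job. What is shaped like the part that bears barn_centre but pink or purple is not meant.

How it is judged:
By the outcome, as a careful person would: the job done as asked, in the order asked, and still so for the second after the job is handed in, with the robot touching nothing.
It also fails if it takes over 72 s, if anything falls off the work surface, if the arm or the gripper's body presses on something with over 40 N, if the wrist force passes 120 N, or if a joint passes its speed limit or range.

## Working session

There is one attempt and no reset: what is moved stays moved. The work goes in short steps, Python scripts to look and compute and a tool call to move; the robot and the scene stay as the last step left them, time stands still between calls to the robot, and variables do not carry over. Pictures are saved under pics/ and viewed, at most 10 in all, crops included, and the job is handed in when it is done.

Besides the shell and the picture viewer there is one more tool, called as name([rows], argument=value, ...), one row to a line, values as JSON. jog_arm: Moves the arm, as the interface text tells. Its arguments: {"type":"object","properties":{"moves":{"type":"array","items":{"type":"array","items":{"type":"number"}}},"gripper":{"type":"number"}},"required":["moves"]}

```bash
mkdir -p pics; ls; python3 - <<'E'
from cell import ctrl
import cv2,numpy as np
s=ctrl.observe();print({k:np.round(v,3).tolist() for k,v in s.items()})
for n in("scene","top"):
    im=ctrl.read_camera(n);cv2.imwrite(f"pics/{n}0.png",im[...,::-1]);p=ctrl.camera_params(n);print(n,np.round(p["K"],1).tolist(),np.round(p["extrinsics"],3).tolist())
print(np.round(ctrl.camera_params("wrist")["mount"],3).tolist(),np.round(ctrl.camera_params("wrist")["K"],1).tolist())
E
```

```text
pics
{'t': 0.0, 'qpos': [1.203, 0.6, -0.003, 1.6, 0.002, 0.943, -0.08], 'qd': [0.0, -0.0, -0.0, -0.0, -0.0, 0.001, 0.001], 'effort': [0.0, -76.507, 1.497, -25.235, -0.052, 0.017, 0.0], 'position': [207.729, -694.126, 239.778], 'tcp_rot': [0.989, 0.145, -0.0, -0.001], 'force': [0.064, 0.676, 0.203], 'moment': [0.004, -0.001, -0.004], 'gripper_force': 0.0, 'finger_gap': 93.385}
scene [[489.8, 0.0, 257.0], [0.0, 489.8, 198.6], [0.0, 0.0, 1.0]] [[-0.696, 0.411, -0.589, 1253.199], [0.718, 0.416, -0.558, 626.453], [0.016, -0.811, -0.584, 826.014], [0.0, 0.0, 0.0, 1.0]]
top [[420.1, 0.0, 252.3], [0.0, 420.1, 191.6], [0.0, 0.0, 1.0]] [[0.021, -0.993, 0.12, 388.05], [-1.0, -0.02, 0.01, -80.161], [-0.008, -0.12, -0.993, 1162.945], [0.0, 0.0, 0.0, 1.0]]
[[-0.001, -0.963, -0.27, 74.543], [1.0, -0.001, -0.001, 0.312], [0.0, -0.27, 0.963, -143.085], [0.0, 0.0, 0.0, 1.0]] [[295.1, 0.0, 255.1], [0.0, 295.1, 193.5], [0.0, 0.0, 1.0]]
```

View pics/top0.png

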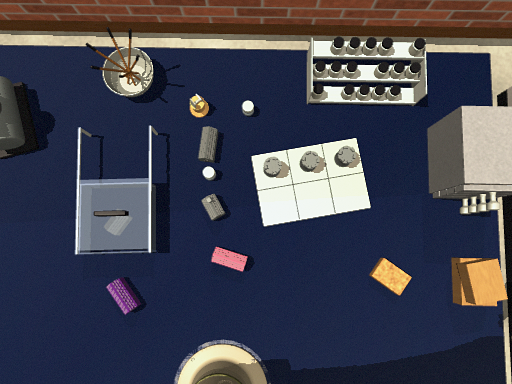

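View pics/scene0.png

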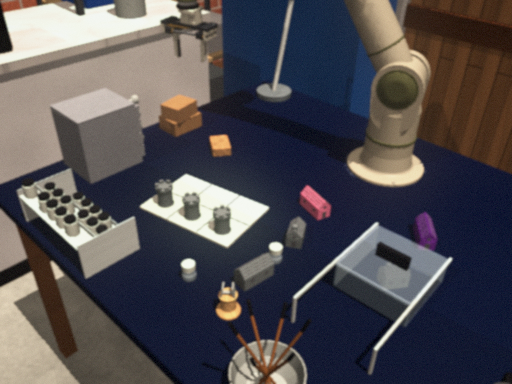

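The top view shows the tile at about (311,182), with towers in its upper row. The box is at (115,215) with its handle at (111,213) and a chimneyed house under it. The open barn is at (208,144), pot_a at (208,173) and the open cottage at (213,207). The pink and purple decoys are at (229,259) and (123,295).

```bash
cat > h.py <<'E'
from cell import ctrl
import cv2,numpy as np
from scipy.spatial.transform import Rotation as R
def pose():
    s=ctrl.observe();T=np.eye(4);T[:3,:3]=R.from_quat(s["tcp_rot"]).as_matrix();T[:3,3]=s["position"];return T
def yaw(T): return np.arctan2(T[1,0],T[0,0])
def cam(n,T=None):
    p=ctrl.camera_params(n);return p["K"],(p["extrinsics"] if n!="wrist" else T@p["mount"])
def ray(uv,z,K,E):
    uv=np.atleast_2d(np.float64(uv));d=np.c_[uv,np.ones(len(uv))]@np.linalg.inv(K).T@E[:3,:3].T
    o=E[:3,3];return o+d*((z-o[2])/d[:,2])[:,None]
def proj(P,K,E):
    p=(np.atleast_2d(P)-E[:3,3])@E[:3,:3]@K.T;return p[:,:2]/p[:,2:]
def shot(n,f):
    T=pose();im=ctrl.read_camera(n);cv2.imwrite(f"pics/{f}.png",im[...,::-1]);return im,T,*cam(n,T)
def move(xy,z,psi,T=None):
    # shift in tool axes and turn needed to reach xy,z with tool-x yaw psi (mod pi)
    T=pose() if T is None else T
    d=T[:3,:3].T@(np.r_[xy,z]-T[:3,3]);t=(yaw(T)-psi+np.pi/2)%np.pi-np.pi/2
    return np.round(np.r_[d/1000,t],4).tolist()
E
python3 - <<'E'
from h import *
im=cv2.imread("pics/top0.png");K,E=cam("top");hsv=cv2.cvtColor(im,cv2.COLOR_BGR2HSV)
m=((hsv[...,2]>150)&(hsv[...,1]<70)).astype(np.uint8)
cs=[c for c in cv2.findContours(m,cv2.RETR_EXTERNAL,cv2.CHAIN_APPROX_NONE)[0] if cv2.contourArea(c)>80]
for c in cs:
    r=cv2.minAreaRect(c);print(np.round(r[0],1),np.round(r[1],1),cv2.contourArea(c))
    if 6000<cv2.contourArea(c)<9000 and 280<r[0][0]<340:
        q=ray(cv2.boxPoints(r),8,K,E);print("tile",np.round(q,1).tolist(),np.linalg.norm(np.diff(q,axis=0),axis=1))
crop=cv2.resize(im[90:260,70:240],None,fx=3.5,fy=3.5,interpolation=cv2.INTER_CUBIC);cv2.imwrite("pics/crop0.png",crop)
g=((hsv[...,1]<90)&(hsv[...,2]>45)&(hsv[...,2]<190)).astype(np.uint8)
for c in cv2.findContours(g[:,185:232].copy(),cv2.RETR_EXTERNAL,cv2.CHAIN_APPROX_NONE,offset=(185,0))[0]:
    if cv2.contourArea(c)>100:
        r=cv2.minAreaRect(c);print("g",np.round(r[0],1),np.round(r[1],1),r[2],np.round(ray(r[0],28,K,E),0))
E
```

```text
[211.5 360.6] [28.1 80.7] 881.0
[506.9 350.1] [66.1  4.9] 237.0
[117.4 223.3] [10.5 22.9] 180.5
[496.6 237.5] [91.6 14.1] 381.0
[487.5 187.5] [ 5. 47.] 218.5
[208.5 172. ] [10. 11.] 89.5
[310.6 181.3] [ 71.2 108.5] 7467.5
tile [[628.9, -62.1, 8.0], [688.2, -361.2, 8.0], [491.3, -393.0, 8.0], [433.9, -99.9, 8.0]] [304.87752197 199.43659787 298.69304594]
[112.5 189.5] [129.  75.] 812.0
[247.5 106. ] [10. 11.] 83.0
[362.6  94.4] [105.   15.2] 610.0
[127.4  86.6] [29.6 20.4] 253.5
[366.6  72.2] [105.   15.6] 564.5
[139.9  66.2] [10.9 16.3] 120.0
[411.  110.9] [204.2 139.9] 5829.0
[220.   44.9] [178.  12.] 1412.5
[121.  43.] [12. 14.] 109.5
[57.  40.1] [114.2  10.2] 998.5
g [215.  379.5] [ 7. 32.] 90.0 [[34. 18. 28.]]
g [211.1 370.1] [18.1 42.8] 77.47119140625 [[57. 29. 28.]]
g [206.5 348.4] [12.3 51.7] 67.55724334716797 [[111.  42.  28.]]
g [212.5 206.4] [24.5 15.8] 61.69924545288086 [[483.  39.  28.]]
g [207.6 143.7] [17.  35.4] 8.13010311126709 [[656.  58.  28.]]
g [208.   36.1] [46.1  5.2] 1.3019527196884155 [[969.  68.  28.]]
```

View pics/crop0.png

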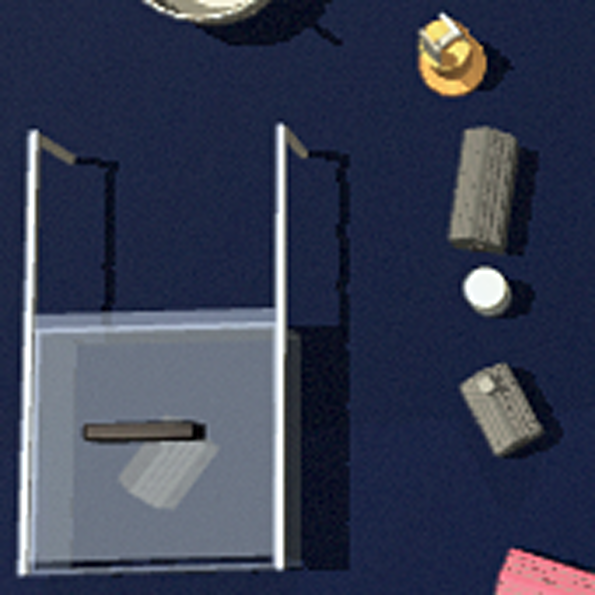

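The crop shows the box rails (left from (33,130) to (22,573), right from (281,127) to (280,570)), the handle top at about (137,428), and the boxed cottage at about (168,470). The next step is to measure the box frame and the handle.

```bash
python3 - <<'E'
from h import *
im=cv2.imread("pics/top0.png");K,E=cam("top")
f=lambda p:np.array(p)/3.5+[70,90]-0.36
r=ray([f((33,130)),f((22,573)),f((281,127)),f((280,570))],76,K,E);print(np.round(r,1).tolist())
for a,b in((0,1),(2,3)): d=r[a]-r[b];print("len",np.linalg.norm(d),"yaw",np.arctan2(d[1],d[0]))
g=cv2.cvtColor(im,cv2.COLOR_BGR2GRAY);m=np.zeros_like(g);m[205:221,88:133]=(g[205:221,88:133]<75)
c=max(cv2.findContours(m,0,1)[0],key=cv2.contourArea);R_=cv2.minAreaRect(c);print(R_,cv2.boundingRect(c))
hp=ray([R_[0],f((137,428))],109,K,E);print("handle",hp)
gi=ray([f((84,428)),f((190,426))],109,K,E);print(gi,np.linalg.norm(gi[0]-gi[1]))
T=pose();print(yaw(T));print(move([hp[1][0],hp[1][1]],220,np.pi/2,T))
print("boxed cottage",ray(f((168,470)),45,K,E))
E
```

```text
[[683.8, 396.7, 76.0], [350.2, 381.1, 76.0], [689.8, 207.6, 76.0], [356.5, 191.5, 76.0]]
len 333.94037950930004 yaw 0.04669145599532673
len 333.65785933211765 yaw 0.04840973109847362
((111.00382995605469, 213.10704040527344), (5.425112247467041, 34.12110137939453), 87.95458984375) (94, 210, 35, 7)
handle [[453.49075668 285.68249927 109.        ]
 [456.35071001 291.47635178 109.        ]]
[[455.55738036 329.73718816 109.        ]
 [458.58373646 253.32133367 109.        ]] 76.47575856969806
0.2908284923902385
[0.5208, -0.873, 0.021, -1.28]
boxed cottage [[429.02305138 288.40071191  45.        ]]
```

jog_arm([
  [0.21, -0.19, 0, -0.18],
  [0.42, -0.39, 0, -0.36],
  [0.42, -0.39, 0, -0.54],
  [0.42, -0.39, 0, -0.72],
  [0.42, -0.39, 0, -0.9],
  [0.42, -0.39, 0, -1.08],
  [0.42, -0.39, 0, -1.26],
  [0.42, -0.39, 0, -1.327],
  [0.42, -0.39, 0, -1.327],
  [0.42, -0.39, 0, -1.327],
], gripper=1)

```text
t: 1.35
position: [500.4, -196.0, 240.7]
tcp_rot: [0.688, 0.726, 0.001, -0.0]
force: [-0.3, 0.5, 0.0]
finger_gap: 93.1
gripper_force: 0.0
```

```bash
python3 - <<'E'
from h import *
T=pose();print(T.round(3).tolist(),yaw(T),ctrl.observe()["qpos"]);print(move([450,260],200,1.618,T))
im,T,K,E=shot("wrist","w1");print(ctrl.observe()["t"])
E
```

```text
[[-0.054, 0.999, 0.001, 500.439], [0.999, 0.054, 0.002, -196.032], [0.001, 0.001, -1.0, 240.69], [0.0, 0.0, 0.0, 1.0]] 1.6244012350838677 [ 0.58474602  0.40420578 -0.42868211  2.00992548  0.23365789  0.77366055
  0.07203258]
[0.458, -0.026, 0.0413, 0.0064]
1.4
```

View pics/w1.png

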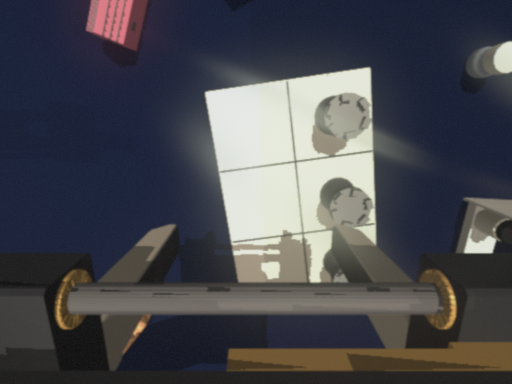

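The wrist picture shows the tile: left corner (206,93), far corner (370,68), and ruled-line crossings at (295,161) and (303,233). The pink decoy is at the upper left.

jog_arm([
  [0.413, -0.023, 0, 0],
  [0.413, -0.023, 0, 0],
  [0.413, -0.023, 0, 0],
  [0.413, -0.023, 0, 0],
  [0.413, -0.023, 0, 0],
  [0.413, -0.023, 0, 0],
  [0.413, -0.023, 0, 0],
  [0.413, -0.023, 0, 0],
  [0.413, -0.023, 0, 0],
  [0.413, -0.023, 0, 0],
])

```text
t: 2.65
position: [456.4, 208.8, 240.4]
tcp_rot: [0.691, 0.723, -0.001, 0.0]
force: [0.1, -0.8, -0.1]
finger_gap: 93.5
gripper_force: 0.0
```

```bash
python3 - <<'E'
from h import *
T=pose();im,T,K,E=shot("wrist","w2");print(T[:3,3],yaw(T))
# tile from w1 (pose then)
T1=np.eye(4);T1[:3,:3]=[[-.0536,.9986,.001],[.9986,.0536,.002],[.001,.001,-1]];T1[:3,3]=[500.44,-196.03,240.69]
w=cv2.imread("pics/w1.png");hsv=cv2.cvtColor(w,cv2.COLOR_BGR2HSV)
g=cv2.cvtColor(w,cv2.COLOR_BGR2GRAY)
c=np.float32([[295,161],[303,233],[288,80],[206,93],[370,68],[220,171],[375,152]]).reshape(-1,1,2)
cc=c.copy();cv2.cornerSubPix(g,cc[:2],(5,5),(-1,-1),(3,50,.01))
cr=cv2.cornerSubPix(g,c[:2].copy(),(5,5),(-1,-1),(3,50,.01));co=cv2.cornerSubPix(g,c[3:5].copy(),(5,5),(-1,-1),(3,50,.01))
K,E=cam("wrist",T1);pt=ray(np.r_[cr,c[2:3],co,c[5:]].reshape(-1,2),8,K,E);print(np.r_[cr,co].reshape(-1,2),np.round(pt,1).tolist())
E
```

```text
[456.44209341 208.82116091 240.42708652] 1.6148920326827345
[[294.98053  161.18292 ]
 [302.27563  232.86813 ]
 [204.34569   91.638084]
 [369.84177   66.90169 ]] [[550.8, -180.5, 8.0], [569.7, -278.8, 8.0], [533.8, -83.6, 8.0], [434.1, -102.0, 8.0], [629.2, -64.0, 8.0], [455.0, -198.4, 8.0], [651.5, -163.4, 8.0]]
```

View pics/w2.png

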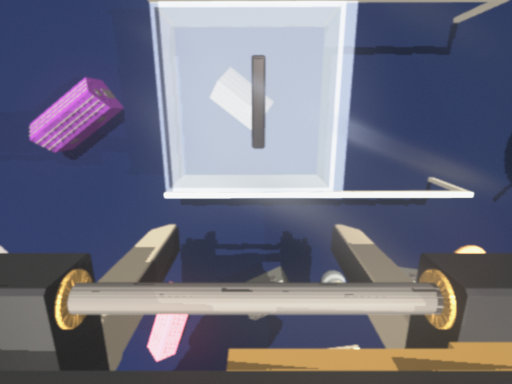

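The picture shows the handle upright at pixels (252–265, 55–148), the box squarely aligned with the tool (the rail is level at row 194), and the boxed cottage at about (240,100). Next I measure the handle.

```bash
python3 - <<'E'
from h import *
im=cv2.imread("pics/w2.png");T=np.eye(4);T[:3,3]=[456.44,208.82,240.43];T[:3,:3]=R.from_quat(ctrl.observe()["tcp_rot"]).as_matrix()
K,E=cam("wrist",T);g=cv2.cvtColor(im,cv2.COLOR_BGR2GRAY);m=np.zeros_like(g);m[40:165,240:280]=g[40:165,240:280]<80
c=max(cv2.findContours(m,0,1)[0],key=cv2.contourArea);r=cv2.minAreaRect(c);print(r,cv2.boundingRect(c))
b=ray(cv2.boxPoints(r),109,K,E);print(b.round(1).tolist(),b.mean(0),[np.linalg.norm(b[i]-b[i-1]) for i in range(4)])
print(ray([[165,194],[472,194],[153,3]],76,K,E).round(1).tolist())
x,y,w,h=cv2.boundingRect(c)
print(move(b.mean(0)[:2],103,1.618))
E
```

```text
Traceback (most recent call last):
ValueError: max() iterable argument is empty
```

```bash
python3 - <<'E'
from h import *
im=cv2.imread("pics/w2.png");T=np.eye(4);T[:3,3]=[456.44,208.82,240.43];T[:3,:3]=R.from_quat(ctrl.observe()["tcp_rot"]).as_matrix()
K,E=cam("wrist",T);g=cv2.cvtColor(im,cv2.COLOR_BGR2GRAY);m=np.zeros_like(g)
t,a=cv2.threshold(g[40:165,240:280].copy(),0,255,cv2.THRESH_BINARY_INV+cv2.THRESH_OTSU);m[40:165,240:280]=a
c=max(cv2.findContours(m,0,1)[0],key=cv2.contourArea);r=cv2.minAreaRect(c);print(t,r,cv2.boundingRect(c),g[100,244:272])
b=ray(cv2.boxPoints(r),109,K,E);print(b.round(1).tolist(),b.mean(0),[np.linalg.norm(b[i]-b[i-1]) for i in range(4)])
print(ray([[165,194],[472,194],[153,3]],76,K,E).round(1).tolist())
print(move(b.mean(0)[:2],103,1.618))
E
```

```text
168.0 ((258.0, 101.5), (93.0, 14.0), 90.0) (251, 55, 15, 94) [229 228 228 228 229 229 226 200 142 123 130 134 135 136 138 140 139 139
 137 133 151 197 222 225 225 225 223 218]
[[447.4, 328.9, 109.0], [459.4, 329.4, 109.0], [463.5, 250.5, 109.0], [450.6, 249.9, 109.0]] [455.21757705 289.6771586  109.        ] [np.float64(79.03299323232811), np.float64(11.950394722436895), np.float64(79.0339362503855), np.float64(12.962458825072977)]
[[359.2, 192.3, 76.0], [691.2, 206.8, 76.0], [355.3, 374.2, 76.0]]
[0.0807, 0.0023, 0.1375, -0.003]
```

jog_arm([
  [0.05, 0.002, 0, 0],
  [0.081, 0.002, 0, -0.003],
  [0.081, 0.002, 0.04, -0.003],
  [0.081, 0.002, 0.08, -0.003],
  [0.081, 0.002, 0.11, -0.003],
  [0.081, 0.002, 0.137, -0.003],
  [0.081, 0.002, 0.137, -0.003],
  [0.081, 0.002, 0.137, -0.003],
  [0.081, 0.002, 0.137, -0.003],
  [0.081, 0.002, 0.137, -0.003],
])

```text
t: 3.95
position: [454.6, 292.0, 104.5]
tcp_rot: [0.689, 0.724, 0.001, 0.0]
force: [-0.4, 0.5, 0.7]
finger_gap: 92.7
gripper_force: 0.0
```

jog_arm([
  [0, 0, 0, 0],
  [0, 0, 0, 0],
  [0, 0, 0, 0],
  [0, 0, 0, 0],
  [0, 0, 0, 0],
  [0, 0, 0, 0],
  [0, 0, 0, 0],
  [0, 0, 0, 0],
  [0, 0.01, 0, 0],
  [0, 0.025, 0, 0],
], gripper=-1)

```text
t: 5.2
position: [479.7, 293.2, 103.6]
tcp_rot: [0.689, 0.725, -0.0, -0.0]
force: [-2.0, 0.2, -0.6]
finger_gap: 11.7
gripper_force: 30.0
```

Gripped on the 12 mm bar, and the door is sliding with about 2 N. I'll slide it on to near the stop, then ease up to it.

jog_arm([
  [0, 0.02, 0, 0],
  [0, 0.045, 0, 0],
  [0, 0.07, 0, 0],
  [0, 0.09, 0, 0],
  [0, 0.105, 0, 0],
  [0, 0.113, 0, 0],
  [0, 0.116, 0, 0],
  [0, 0.118, 0, 0],
  [0, 0.12, 0, 0],
  [0, 0.12, 0, 0],
])

```text
t: 6.45
position: [595.8, 298.6, 103.6]
tcp_rot: [0.689, 0.725, -0.003, -0.001]
force: [-10.4, -3.2, 9.1]
finger_gap: 11.8
gripper_force: 30.0
```

jog_arm([
  [0, 0.001, 0, 0],
  [0, 0.002, 0, 0],
  [0, 0.003, 0, 0],
  [0, 0.004, 0, 0],
  [0, 0.005, 0, 0],
  [0, 0.005, 0, 0],
  [0, 0.005, 0, 0],
  [0, 0.005, 0, 0],
  [0, 0.005, 0, 0],
  [0, 0.005, 0, 0],
])

```text
t: 7.7
position: [596.0, 298.7, 103.5]
tcp_rot: [0.688, 0.726, -0.006, -0.002]
force: [-26.0, -5.9, 20.6]
finger_gap: 12.2
gripper_force: 30.1
```

The door met its stop at x ≈ 596, with the force rising to 26 N. I'll relax the push, release, then rise and move back to look at the boxed cottage.

jog_arm([
  [0, -0.003, 0, 0],
  [0, -0.006, 0, 0],
  [0, -0.007, 0, 0],
  [0, -0.007, 0, 0],
  [0, -0.007, 0, 0],
  [0, -0.007, 0, 0],
  [0, -0.007, 0, 0],
  [0, -0.007, 0, 0],
  [0, -0.007, 0, 0],
  [0, -0.007, 0, 0],
])

```text
t: 8.95
position: [595.7, 298.6, 103.6]
tcp_rot: [0.689, 0.725, -0.001, -0.0]
force: [-7.1, -3.3, 7.3]
finger_gap: 11.9
gripper_force: 30.0
```

jog_arm([
  [0, 0, 0, 0],
  [0, 0, 0, 0],
  [0, 0, 0, 0],
  [0, 0, 0, 0],
  [0, 0, -0.03, 0],
  [0, 0, -0.09, 0],
  [0, 0, -0.13, 0],
  [-0.04, -0.06, -0.13, 0],
  [-0.08, -0.12, -0.13, 0],
  [-0.1, -0.17, -0.13, 0],
], gripper=1)

```text
t: 10.2
position: [440.0, 194.0, 233.6]
tcp_rot: [0.69, 0.724, 0.0, 0.0]
force: [-0.0, 0.7, 0.7]
finger_gap: 93.0
gripper_force: 0.0
```

```bash
python3 - <<'E'
from h import *
im,T,K,E=shot("wrist","w3");print(T.round(4).tolist(),yaw(T))
np.save("T3.npy",T)
E
```

```text
[[-0.0488, 0.9988, 0.0005, 440.0076], [0.9988, 0.0488, -0.0001, 194.0368], [-0.0001, 0.0005, -1.0, 233.6181], [0.0, 0.0, 0.0, 1.0]] 1.6196372653410802
```

View pics/w3.png

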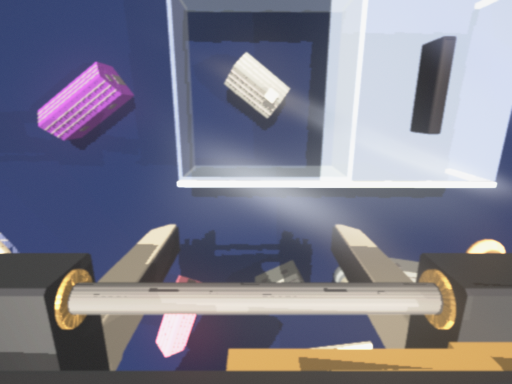

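The door stands open: panel edge at column 355, handle at (433,85). The cottage is bare at (257,87), with its chimney at (271,95) and roof corners near (248,53), (225,88), (268,118) and (290,90).

```bash
cat >> h.py <<'E'
def house(im,roi,K,E,f=None,thr=None):
    x0,y0,x1,y1=roi;g=cv2.cvtColor(im,cv2.COLOR_RGB2GRAY)[y0:y1,x0:x1].copy()
    t,a=cv2.threshold(g,thr or 0,255,cv2.THRESH_BINARY+(0 if thr else cv2.THRESH_OTSU))
    a=cv2.morphologyEx(a,cv2.MORPH_OPEN,np.ones((3,3)))
    c=cv2.convexHull(max(cv2.findContours(a,0,1)[0],key=cv2.contourArea))+np.array([x0,y0])
    p=cv2.approxPolyDP(c,2.0,True)[:,0];r=cv2.minAreaRect(c);print("thr",t,"poly",p.tolist(),"rect",np.round(r[0],1),np.round(r[1],1),round(r[2],1))
    print("z36",ray(p,36,K,E)[:,:2].round(1).tolist())
    b=ray(cv2.boxPoints(r),36,K,E);print("rect ctr z36",b.mean(0).round(1),"sides",[round(float(np.linalg.norm(b[i]-b[i-1])),1) for i in range(4)],"yaw",[round(float(np.arctan2(*(b[i]-b[i-1])[[1,0]])),3) for i in range(4)])
    return c,p
E
python3 - <<'E'
from h import *
T=np.load("T3.npy");im=cv2.imread("pics/w3.png")[...,::-1].copy();K,E=cam("wrist",T);print("cam",E[:3,3])
house(im,(198,30,318,150),K,E)
z=cv2.resize(im[40:130,210:300],None,fx=6,fy=6,interpolation=cv2.INTER_CUBIC);cv2.imwrite("pics/w3c.png",z[...,::-1])
E
```

```text
cam [436.1471993  268.38306033 376.68978798]
thr 151.0 poly [[244, 53], [252, 56], [288, 87], [283, 99], [268, 116], [263, 115], [225, 84], [233, 65]] rect [255.7  84.7] [60.7 39.3] 39.8
z36 [[421.7, 326.8], [430.3, 324.3], [470.8, 295.2], [466.3, 282.5], [450.9, 263.7], [445.3, 264.5], [402.2, 295.0], [410.4, 314.5]]
rect ctr z36 [435.9 295.3  36. ] sides [65.2, 40.6, 63.7, 41.9] yaw [2.514, 0.875, -0.606, -2.226]
```

View pics/w3c.png

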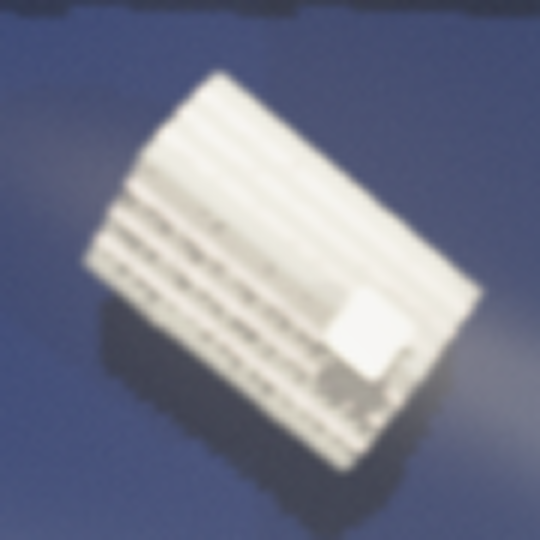

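The crop shows the four eave corners at crop pixels (220,72), (483,292), (345,472) and (85,262), with the chimney at (370,333).

```bash
cat >> h.py <<'E'
def eaves(q,K,E,z=36):
    P=ray(q,z,K,E)[:,:2];s=[np.linalg.norm(P[i]-P[i-1]) for i in range(4)]
    d=(P[1]-P[0])+(P[2]-P[3]);print("ctr",P.mean(0).round(1),"sides",np.round(s,1),"yaw",np.arctan2(d[1],d[0]));return P.mean(0),np.arctan2(d[1],d[0])
E
python3 - <<'E'
from h import *
T=np.load("T3.npy");K,E=cam("wrist",T)
q=np.array([[220,72],[483,292],[345,472],[85,262]])/6+[210,40]-.42
c,y=eaves(q,K,E)
print(move(c,140,y+np.pi),move(c,31,y+np.pi))
E
```

```text
ctr [437.  294.8] sides [40.  59.9 40.2 60.1] yaw -0.6102285188457266
[0.1059, 0.0115, 0.0918, -0.9101] [0.1066, 0.0122, 0.2008, -0.9101]
```

jog_arm([
  [0.05, 0.005, 0, -0.18],
  [0.106, 0.012, 0.03, -0.36],
  [0.106, 0.012, 0.06, -0.54],
  [0.106, 0.012, 0.06, -0.72],
  [0.106, 0.012, 0.09, -0.91],
  [0.106, 0.012, 0.11, -0.91],
  [0.106, 0.012, 0.14, -0.91],
  [0.106, 0.012, 0.17, -0.91],
  [0.106, 0.012, 0.19, -0.91],
  [0.106, 0.012, 0.201, -0.91],
])

```text
t: 11.5
position: [448.0, 302.2, 31.6]
tcp_rot: [0.301, 0.954, -0.0, -0.0]
force: [0.8, 0.3, 0.2]
finger_gap: 92.8
gripper_force: 0.0
```

jog_arm([
  [0, 0, 0, 0],
  [0, 0, 0, 0],
  [0, 0, 0, 0],
  [0, 0, 0, 0],
  [0, 0, 0, 0],
  [0, 0, 0, 0],
  [0, 0, 0, 0],
  [0, 0, 0, 0],
  [0, 0, 0, 0],
  [0, 0, 0, 0],
], gripper=-1)

```text
t: 12.75
position: [448.0, 301.8, 32.7]
tcp_rot: [0.301, 0.954, -0.0, 0.0]
force: [-0.2, -2.6, 5.3]
finger_gap: 39.6
gripper_force: 30.0
```

```bash
python3 - <<'E'
from h import *
T=pose();print(T[:3,3],yaw(T));print(move([492.1,-141],140,.192,T),move(T[:2,3],180,.192,T))
print(move([492.1,-141],240,.192,T))
E
```

```text
[447.99633506 301.78382861  32.69792118] 2.530715433197652
[-0.2901, -0.3374, -0.1071, -0.8029] [-0.0, -0.0, -0.1473, -0.8029]
[-0.2902, -0.3375, -0.2071, -0.8029]
```

The cottage is gripped (gap 39.6). The arm had not settled when I measured it, so the grasp sits about 5 mm off along the ridge. I'll compensate at placement. From now on each call ends settled.

jog_arm([
  [0, 0, -0.03, 0],
  [0, 0, -0.08, 0],
  [0, 0, -0.12, 0],
  [0, 0, -0.15, 0.1],
  [-0.02, -0.025, -0.15, 0.27],
  [-0.05, -0.06, -0.15, 0.44],
  [-0.08, -0.095, -0.15, 0.61],
  [-0.1, -0.12, -0.15, 0.75],
  [-0.1, -0.12, -0.15, 0.8],
  [-0.1, -0.12, -0.15, 0.8],
])

```text
t: 14.0
position: [461.4, 146.4, 182.7]
tcp_rot: [0.648, 0.761, 0.0, 0.0]
force: [0.5, 0.7, 0.2]
finger_gap: 39.9
gripper_force: 30.0
```

```bash
python3 - <<'E'
from h import *
T=pose();print(T[:3,3],yaw(T),ctrl.observe()["finger_gap"]);m=move([487.2,-142],100,.192,T);m[3]=yaw(T)-.192;print(m)
E
```

```text
[461.41100363 146.41773944 182.67243848] 1.7309692828671928 39.87404825602363
[-0.2889, -0.0206, 0.0826, np.float64(1.5389692828671928)]
```

jog_arm([
  [-0.03, -0.002, 0, 0.17],
  [-0.08, -0.006, 0, 0.35],
  [-0.13, -0.01, 0, 0.53],
  [-0.18, -0.013, 0, 0.71],
  [-0.23, -0.016, 0, 0.89],
  [-0.27, -0.019, 0, 1.07],
  [-0.289, -0.021, 0.02, 1.25],
  [-0.289, -0.021, 0.05, 1.43],
  [-0.289, -0.021, 0.08, 1.539],
  [-0.289, -0.021, 0.08, 1.539],
])

```text
t: 15.25
position: [485.8, -141.2, 100.9]
tcp_rot: [0.995, 0.098, -0.002, -0.001]
force: [0.0, 0.5, -0.6]
finger_gap: 39.5
gripper_force: 30.0
```

jog_arm([
  [0, 0, 0.01, 0],
  [0, 0, 0.02, 0],
  [0, 0, 0.03, 0],
  [0, 0, 0.03, 0],
  [0, 0, 0.03, 0],
  [0, 0, 0.03, 0],
  [0, 0, 0.03, 0],
  [0, 0, 0.03, 0],
  [0, 0, 0.03, 0],
  [0, 0, 0.03, 0],
])

```text
t: 16.5
position: [486.4, -142.3, 72.6]
tcp_rot: [0.995, 0.096, -0.0, 0.0]
force: [-0.7, -0.5, -1.1]
finger_gap: 39.8
gripper_force: 30.0
```

```bash
python3 - <<'E'
from h import *
T=pose();print(T[:3,3],yaw(T),ctrl.observe()["finger_gap"]);m=move([487.2,-142],41,.192,T);print(m)
E
```

```text
[ 486.42433565 -142.3216963    72.61819344] 0.1917979412016943 39.81330864161775
[0.0008, -0.0002, 0.0316, -0.0002]
```

jog_arm([
  [0.001, 0, 0.01, 0],
  [0.001, 0, 0.018, 0],
  [0.001, 0, 0.024, 0],
  [0.001, 0, 0.027, 0],
  [0.001, 0, 0.029, 0],
  [0.001, 0, 0.03, 0],
  [0.001, 0, 0.031, 0],
  [0.001, 0, 0.0315, 0],
  [0.001, 0, 0.0315, 0],
  [0.001, 0, 0.0315, 0],
])

```text
t: 17.75
position: [487.4, -142.1, 41.2]
tcp_rot: [0.995, 0.096, 0.0, 0.0]
force: [-0.2, -0.1, -0.4]
finger_gap: 39.7
gripper_force: 30.0
```

```bash
python3 - <<'E'
from h import *
s=ctrl.observe();print(s["position"],s["force"])
E
```

```text
[ 487.42079647 -142.1383488    41.17980331] [-0.24986339 -0.06847102 -0.41064402]
```

jog_arm([
  [0, 0, 0.0003, 0],
  [0, 0, 0.0006, 0],
  [0, 0, 0.0009, 0],
  [0, 0, 0.0012, 0],
  [0, 0, 0.0015, 0],
  [0, 0, 0.0015, 0],
  [0, 0, 0.0015, 0],
  [0, 0, 0.0015, 0],
  [0, 0, 0.0015, 0],
  [0, 0, 0.0015, 0],
])

```text
t: 19.0
position: [487.4, -142.1, 40.7]
tcp_rot: [0.995, 0.096, 0.0, 0.0]
force: [-2.4, 0.9, 18.1]
finger_gap: 39.6
gripper_force: 30.0
```

jog_arm([
  [0, 0, -0.0008, 0],
  [0, 0, -0.0008, 0],
  [0, 0, -0.0008, 0],
  [0, 0, -0.0008, 0],
  [0, 0, -0.01, 0],
  [0, 0, -0.03, 0],
  [0, 0, -0.08, 0],
  [0, 0, -0.14, 0],
  [0, 0, -0.2, -0.17],
  [0, 0, -0.24, -0.35],
], gripper=0.5)

```text
t: 20.25
position: [487.4, -142.2, 283.2]
tcp_rot: [0.963, 0.27, 0.001, 0.001]
force: [0.8, 0.3, 0.0]
finger_gap: 69.8
gripper_force: 0.0
```

jog_arm([
  [0, 0.01, 0, -0.18],
  [0, 0.01, 0, -0.36],
  [0, 0.01, 0, -0.54],
  [0, 0.01, 0, -0.72],
  [0, 0.01, 0, -0.9],
  [0, 0.01, 0, -1.06],
  [0, 0.01, 0, -1.06],
  [0, 0.01, 0, -1.06],
  [0, 0.01, 0, -1.06],
  [0, 0.01, 0, -1.06],
], gripper=1)

```text
t: 21.5
position: [492.5, -150.6, 279.7]
tcp_rot: [0.696, 0.718, -0.0, 0.0]
force: [0.4, 0.6, -0.0]
finger_gap: 93.3
gripper_force: 0.0
```

```bash
python3 - <<'E'
from h import *
im,T,K,E=shot("wrist","w4");print(T[:3,3],yaw(T),E[:3,3]);np.save("T4.npy",T)
P=[[492.1,-141,40],[483,39,36],[656,58,36]];print(proj(P,K,E))
c=cv2.resize(im[20:270,150:450],None,fx=2.6,fy=2.4,interpolation=cv2.INTER_CUBIC);cv2.imwrite("pics/w4c.png",c[...,::-1])
E
```

```text
[ 492.54869817 -150.60510464  279.65126818] 1.6010115587691036 [490.16395833 -76.20309414 422.7247485 ]
[[255.21482584 162.40038354]
 [251.94351959   7.38912805]
 [403.57632984  -6.40984755]]
```

View pics/w4.png

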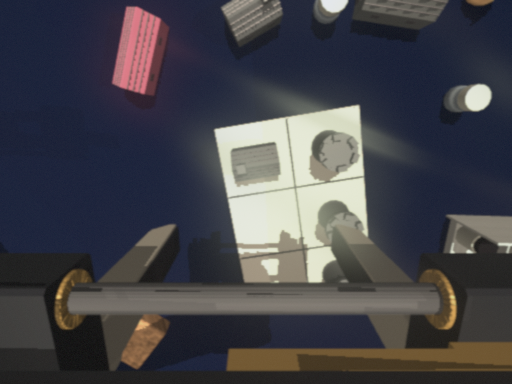

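The picture shows the placed cottage upright in the left near square at about (232–280, 143–182), with the tile's crossing at (296,187). The open cottage is at (252,18), cut by the frame, and pot_a is at (330,8).

```bash
python3 - <<'E'
from h import *
im=cv2.imread("pics/w4.png");g=cv2.cvtColor(im,cv2.COLOR_BGR2GRAY);T=np.load("T4.npy");K,E=cam("wrist",T)
print("row163",g[163,220:296:2]);print("col256",g[132:196:2,256])
cr=cv2.cornerSubPix(g,np.float32([[[296,187]]]),(5,5),(-1,-1),(3,50,.01));print("crossing",cr,ray(cr[0],8,K,E))
for th in(90,110,130,150,170):
    m=np.zeros_like(g);m[130:195,224:291]=g[130:195,224:291]<th
    m[:,:]=cv2.morphologyEx(m,cv2.MORPH_OPEN,np.ones((3,3)))
    c=max(cv2.findContours(m,0,1)[0],key=cv2.contourArea);r=cv2.minAreaRect(c)
    b=ray(cv2.boxPoints(r),44,K,E);print(th,np.round(r[0],1),np.round(r[1],1),r[2],cv2.boundingRect(c),b[:,:2].mean(0),cv2.approxPolyDP(cv2.convexHull(c),2,True)[:,0].tolist())
# expected eave corners if perfectly placed
x=np.array([np.cos(.192),np.sin(.192)]);y=np.array([-x[1],x[0]]);c0=np.array([492.1,-141.])
for z in(44,8):print(z,proj([[*(c0+a*30*x+b*20*y),z] for a,b in((-1,1),(1,1),(1,-1),(-1,-1))],K,E).round(1).tolist())
E
```

```text
row163 [126 212 218 219 218 209 151 144 142 137 130 134 135 149 149 150 151 151
 152 153 152 152 151 149 148 147 144 139 134 140 210 229 229 229 230 216
 164 225]
col256 [230 230 230 230 229 228 184 101 137 143 143 147 140 148 147 150 153 145
 142 142 147 146 145 157 171 180 221 224 224 225 192 188]
crossing [[[294.7255  186.78044]]] [[ 550.57997797 -180.37273575    8.        ]]Traceback (most recent call last):
  File "<stdin>", line 8, in <module>
ValueError: max() iterable argument is empty
```

jog_arm([
  [0.04, -0.005, 0, 0],
  [0.08, -0.01, 0, 0],
  [0.1, -0.012, 0, 0],
  [0.1, -0.012, 0, 0],
  [0.1, -0.012, 0, 0],
  [0.1, -0.012, 0, 0],
  [0.1, -0.012, 0, 0],
  [0.1, -0.012, 0, 0],
  [0.1, -0.012, 0, 0],
  [0.1, -0.012, 0, 0],
])

```text
t: 22.8
position: [477.5, -51.1, 279.6]
tcp_rot: [0.696, 0.718, -0.0, -0.0]
force: [-1.2, -0.9, -0.4]
finger_gap: 93.0
gripper_force: 0.0
```

```bash
python3 - <<'E'
from h import *
im,T,K,E=shot("wrist","w5");print(T[:3,3],yaw(T));np.save("T5.npy",T)
u=[proj([[x,y,36]],K,E)[0] for x,y in((483,39),(656,58))];print(u)
z=[cv2.resize(im[max(0,int(v[1])-40):max(0,int(v[1])-40)+80,int(v[0])-50:int(v[0])+50],(600,480),interpolation=cv2.INTER_CUBIC)[:, :400] for v in u]
for v in u: print("origin",int(v[0])-50,max(0,int(v[1])-40))
a=[cv2.resize(im[max(0,int(v[1])-40):max(0,int(v[1])-40)+80,int(v[0])-50:int(v[0])+50],(400,320),interpolation=cv2.INTER_CUBIC) for v in u]
cv2.imwrite("pics/w5c.png",np.hstack(a)[...,::-1])
E
```

```text
[477.45255927 -51.13667788 279.5822865 ] 1.601770663444955
[array([261.97312206,  98.08848229]), array([402.52884673,  86.37033422])]
origin 211 58
origin 352 46
```

View pics/w5c.png

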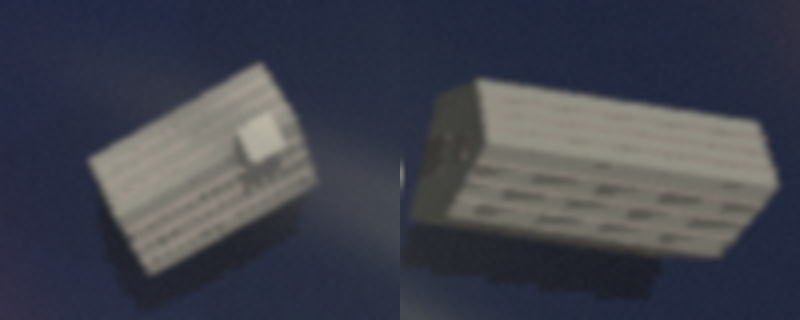

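The crop shows cottage B's eave corners at (90,160), (262,63), (317,182) and (150,275). The barn's eave corners are at (478,80), (760,122), (720,257) and (447,219).

```bash
python3 - <<'E'
from h import *
T=np.load("T5.npy");K,E=cam("wrist",T)
B=np.array([[90,160],[262,63],[317,182],[150,275]])/4+[211,58]-.375
N=np.array([[78,80],[360,122],[320,257],[47,219]])/4+[352,46]-.375
c,y=eaves(B,K,E);n,yn=eaves(N,K,E)
Tn=pose();print(Tn[:3,3],yaw(Tn));print("to B",move(c,32,y,Tn),"yaw",y);print("to barn",move(n,32,yn,Tn))
im=cv2.imread("pics/w4.png");g=cv2.cvtColor(im,cv2.COLOR_BGR2GRAY);T=np.load("T4.npy");K,E=cam("wrist",T)
for th in(165,185,200):
    m=np.zeros_like(g);m[138:192,226:284]=g[138:192,226:284]<th
    cs=cv2.findContours(m,0,1)[0]
    c=max(cs,key=cv2.contourArea);r=cv2.minAreaRect(c);print(th,np.round(r[0],1),np.round(r[1],1),r[2],cv2.approxPolyDP(cv2.convexHull(c),1.5,True)[:,0].tolist())
x=np.array([np.cos(.192),np.sin(.192)]);yy=np.array([-x[1],x[0]]);c0=np.array([492.1,-141.])
for z in(44,8):print(z,proj([[*(c0+a*30*x+b*20*yy),z] for a,b in((-1,1),(1,1),(1,-1),(-1,-1))],K,E).round(1).tolist())
E
```

```text
ctr [482.7  36.2] sides [39.6 60.1 39.1 59.7] yaw 0.5225042935274744
ctr [655.7  55.8] sides [40.6 88.4 40.2 87.9] yaw -0.10266311196056181
[477.48374727 -51.11363315 279.60242477] 1.6018548709011515
to B [0.0871, 0.008, 0.2476, 1.0794] yaw 0.5225042935274744
to barn [0.1013, 0.1815, 0.2476, -1.4371]
165 [254.8 163.5] [37.3 47. ] 81.02737426757812 [[274, 142], [279, 166], [279, 173], [276, 179], [238, 185], [232, 170], [232, 149]]
185 [255.1 163.8] [38.8 47.8] 80.53767395019531 [[274, 142], [280, 172], [277, 179], [238, 186], [232, 171], [231, 150], [238, 147]]
200 [254.8 163.9] [39.1 48.7] 80.83765411376953 [[275, 142], [280, 168], [277, 180], [237, 186], [231, 169], [231, 149]]
44 [[229.6, 151.4], [275.9, 143.8], [280.3, 174.2], [235.2, 181.4]]
8 [[231.7, 148.0], [274.2, 141.0], [278.2, 169.0], [236.8, 175.6]]
```

The placed cottage sits within about 1 px of its ideal outline. Now I'll grasp cottage B.

jog_arm([
  [0.04, 0.004, 0.02, 0.18],
  [0.087, 0.008, 0.05, 0.36],
  [0.087, 0.008, 0.08, 0.54],
  [0.087, 0.008, 0.11, 0.72],
  [0.087, 0.008, 0.13, 0.9],
  [0.087, 0.008, 0.15, 1.079],
  [0.087, 0.008, 0.18, 1.079],
  [0.087, 0.008, 0.21, 1.079],
  [0.087, 0.008, 0.237, 1.079],
  [0.087, 0.008, 0.248, 1.079],
])

```text
t: 24.1
position: [482.4, 36.2, 30.3]
tcp_rot: [0.966, 0.259, -0.001, -0.0]
force: [0.5, -1.2, -0.2]
finger_gap: 93.1
gripper_force: 0.0
```

jog_arm([
  [0, 0, 0, 0],
  [0, 0, 0, 0],
  [0, 0, 0, 0],
  [0, 0, 0, 0],
  [0, 0, 0, 0],
  [0, 0, 0, 0],
  [0, 0, 0, 0],
  [0, 0, 0, 0],
  [0, 0, 0, 0],
  [0, 0, 0, 0],
], gripper=-1)

```text
t: 25.35
position: [482.8, 36.1, 31.7]
tcp_rot: [0.966, 0.258, 0.0, 0.0]
force: [-0.8, -0.2, 5.4]
finger_gap: 40.0
gripper_force: 30.0
```

```bash
python3 - <<'E'
from h import *
T=pose();print(T[:3,3],yaw(T));c=np.array([482.7,36.2]);e=T[:3,:3].T@np.r_[c-T[:2,3],0];print("house in tool",e)
x=np.array([np.cos(.192),np.sin(.192)]);t=np.array([530.3,-337.4])-e[0]*x;print(t,move(t,160,.192,T))
E
```

```text
[482.80668701  36.09963687  31.74973577] 0.5227920567292433
house in tool [-4.23252275e-02 -1.40226425e-01 -1.72923362e-05]
[ 530.34154748 -337.39192339] [-0.1453, 0.3473, -0.1282, 0.3308]
```

jog_arm([
  [0, 0, -0.03, 0],
  [0, 0, -0.08, 0],
  [0, 0, -0.12, 0],
  [-0.015, 0.036, -0.128, 0.05],
  [-0.036, 0.086, -0.128, 0.1],
  [-0.057, 0.136, -0.128, 0.15],
  [-0.078, 0.186, -0.128, 0.2],
  [-0.095, 0.226, -0.128, 0.25],
  [-0.1, 0.24, -0.128, 0.331],
  [-0.1, 0.24, -0.128, 0.331],
])

```text
t: 26.6
position: [515.7, -222.0, 159.2]
tcp_rot: [0.995, 0.095, -0.0, -0.0]
force: [-0.2, -0.0, -1.2]
finger_gap: 39.8
gripper_force: 30.0
```

```bash
python3 - <<'E'
from h import *
T=pose();print(T[:3,3],yaw(T),ctrl.observe()["finger_gap"]);print(move([530.3,-337.4],45,.192,T))
E
```

```text
[ 515.69159275 -222.02812909  159.20000247] 0.18998703713614615 39.78767137594555
[-0.0074, 0.1161, 0.1142, -0.002]
```

jog_arm([
  [-0.003, 0.04, 0, -0.002],
  [-0.006, 0.09, 0, -0.002],
  [-0.0074, 0.116, 0, -0.002],
  [-0.0074, 0.116, 0.03, -0.002],
  [-0.0074, 0.116, 0.06, -0.002],
  [-0.0074, 0.116, 0.09, -0.002],
  [-0.0074, 0.116, 0.105, -0.002],
  [-0.0074, 0.116, 0.112, -0.002],
  [-0.0074, 0.116, 0.114, -0.002],
  [-0.0074, 0.116, 0.114, -0.002],
])

```text
t: 27.85
position: [531.2, -337.2, 46.3]
tcp_rot: [0.995, 0.097, 0.0, 0.0]
force: [0.5, -0.3, -1.1]
finger_gap: 39.8
gripper_force: 30.0
```

```bash
python3 - <<'E'
from h import *
T=pose();print(T[:3,3],yaw(T),ctrl.observe()["force"]);print(move([530.3,-337.4],40,.192,T))
E
```

```text
[ 531.2228974  -337.17714697   46.33304569] 0.19394185003374206 [ 0.524006   -0.31566779 -1.07204291]
[-0.001, 0.0, 0.0063, 0.0019]
```

jog_arm([
  [-0.0005, 0, 0.001, 0],
  [-0.0005, 0, 0.002, 0.001],
  [-0.0005, 0, 0.003, 0.001],
  [-0.0005, 0, 0.0036, 0.001],
  [-0.0005, 0, 0.0042, 0.001],
  [-0.0005, 0, 0.0048, 0.001],
  [-0.0005, 0, 0.0053, 0.001],
  [-0.0005, 0, 0.0057, 0.001],
  [-0.0005, 0, 0.0057, 0.001],
  [-0.0005, 0, 0.0057, 0.001],
])

```text
t: 29.1
position: [530.3, -337.2, 39.9]
tcp_rot: [0.995, 0.096, -0.0, 0.0]
force: [-0.1, -0.4, -2.5]
finger_gap: 39.7
gripper_force: 30.0
```

jog_arm([
  [0, 0, 0.0003, 0],
  [0, 0, 0.0006, 0],
  [0, 0, 0.0009, 0],
  [0, 0, 0.0009, 0],
  [0, 0, 0.0009, 0],
  [0, 0, 0.0009, 0],
  [0, 0, 0.0009, 0],
  [0, 0, 0.0009, 0],
  [0, 0, 0.0009, 0],
  [0, 0, 0.0009, 0],
])

```text
t: 30.35
position: [530.3, -337.2, 39.8]
tcp_rot: [0.995, 0.096, 0.0, 0.0]
force: [-2.0, 1.5, 8.1]
finger_gap: 40.0
gripper_force: 30.0
```

jog_arm([
  [0, 0, -0.0005, 0],
  [0, 0, -0.0005, 0],
  [0, 0, -0.0005, 0],
  [0, 0, -0.0005, 0],
  [0, 0, -0.01, 0],
  [0, 0, -0.03, 0],
  [0, 0, -0.07, 0],
  [0, 0, -0.12, 0],
  [0, 0, -0.12, 0],
  [0, 0, -0.12, 0],
], gripper=0.5)

```text
t: 31.6
position: [530.2, -337.2, 160.0]
tcp_rot: [0.995, 0.096, 0.0, 0.0]
force: [0.2, 0.9, -0.3]
finger_gap: 69.3
gripper_force: 0.0
```

jog_arm([
  [0.015, -0.027, 0, 0.03],
  [0.042, -0.077, 0, 0.06],
  [0.069, -0.127, 0, 0.1],
  [0.096, -0.177, 0, 0.15],
  [0.123, -0.227, 0, 0.2],
  [0.15, -0.277, 0, 0.25],
  [0.176, -0.325, 0, 0.295],
  [0.198, -0.362, 0, 0.295],
  [0.198, -0.362, 0, 0.295],
  [0.198, -0.362, 0, 0.295],
], gripper=1)

```text
t: 32.85
position: [654.5, 55.4, 158.0]
tcp_rot: [0.999, -0.051, -0.001, 0.001]
force: [0.2, -0.8, -0.7]
finger_gap: 93.0
gripper_force: 0.0
```

```bash
python3 - <<'E'
from h import *
T=pose();print(T[:3,3],yaw(T));print(move([655.7,55.8],32,-.103,T))
E
```

```text
[654.45496876  55.40090083 157.9546533 ] -0.10214279361675492
[0.0015, -0.0007, 0.126, 0.0009]
```

jog_arm([
  [0.001, 0, 0.03, 0.001],
  [0.001, 0, 0.06, 0.001],
  [0.001, 0, 0.09, 0.001],
  [0.001, 0, 0.11, 0.001],
  [0.001, 0, 0.12, 0.001],
  [0.001, 0, 0.126, 0.001],
  [0.001, 0, 0.126, 0.001],
  [0.001, 0, 0.126, 0.001],
  [0.001, 0, 0.126, 0.001],
  [0.001, 0, 0.126, 0.001],
])

```text
t: 34.1
position: [656.4, 56.1, 33.4]
tcp_rot: [0.999, -0.052, 0.0, -0.0]
force: [0.1, 0.0, 0.2]
finger_gap: 93.2
gripper_force: 0.0
```

jog_arm([
  [0, 0, 0, 0],
  [0, 0, 0, 0],
  [0, 0, 0, 0],
  [0, 0, 0, 0],
  [0, 0, 0, 0],
  [0, 0, 0, 0],
  [0, 0, 0, 0],
  [0, 0, 0, 0],
  [0, 0, 0, 0],
  [0, 0, 0, 0],
], gripper=-1)

```text
t: 35.35
position: [656.3, 56.0, 33.0]
tcp_rot: [0.999, -0.052, -0.0, -0.0]
force: [-0.5, -0.2, -0.7]
finger_gap: 40.0
gripper_force: 30.0
```

```bash
python3 - <<'E'
from h import *
T=pose();print(T[:3,3],yaw(T));c=np.array([655.7,55.8]);e=T[:3,:3].T@np.r_[c-T[:2,3],0];print("house in tool",e)
x=np.array([np.cos(.192),np.sin(.192)]);t=np.array([511.2,-239.2])-e[0]*x;print(t,move(t,160,.192,T))
E
```

```text
[656.26928635  55.99646178  32.97672594] -0.10316761324083129
house in tool [-5.46026858e-01  2.54044968e-01  2.32495268e-05]
[ 511.73599337 -239.09580578] [-0.1134, 0.3084, -0.127, -0.2952]
```

jog_arm([
  [0, 0, -0.03, 0],
  [0, 0, -0.08, 0],
  [0, 0, -0.12, 0],
  [-0.015, 0.04, -0.127, -0.05],
  [-0.032, 0.087, -0.127, -0.1],
  [-0.049, 0.134, -0.127, -0.15],
  [-0.066, 0.181, -0.127, -0.2],
  [-0.08, 0.22, -0.127, -0.25],
  [-0.09, 0.245, -0.127, -0.295],
  [-0.09, 0.245, -0.127, -0.295],
])

```text
t: 36.6
position: [539.9, -181.1, 159.9]
tcp_rot: [0.996, 0.094, -0.001, 0.0]
force: [0.9, 0.2, -2.6]
finger_gap: 39.6
gripper_force: 30.0
```

```bash
python3 - <<'E'
from h import *
T=pose();print(T[:3,3],yaw(T),ctrl.observe()["finger_gap"]);print(move([511.7,-239.1],47,.192,T))
E
```

```text
[ 539.8823561  -181.07300677  159.88977897] 0.18773534983573606 39.55299108277732
[-0.0384, 0.0517, 0.113, -0.0043]
```

jog_arm([
  [-0.015, 0.02, 0, -0.004],
  [-0.03, 0.04, 0, -0.004],
  [-0.0384, 0.0517, 0, -0.004],
  [-0.0384, 0.0517, 0, -0.004],
  [-0.0384, 0.0517, 0.03, -0.004],
  [-0.0384, 0.0517, 0.06, -0.004],
  [-0.0384, 0.0517, 0.09, -0.004],
  [-0.0384, 0.0517, 0.108, -0.004],
  [-0.0384, 0.0517, 0.112, -0.004],
  [-0.0384, 0.0517, 0.112, -0.004],
])

```text
t: 37.85
position: [514.1, -236.3, 48.3]
tcp_rot: [0.995, 0.098, 0.0, 0.0]
force: [0.2, 0.7, -2.1]
finger_gap: 39.8
gripper_force: 30.0
```

```bash
python3 - <<'E'
from h import *
T=pose();print(T[:3,3],yaw(T),ctrl.observe()["force"]);print(move([511.7,-239.1],41,.192,T))
E
```

```text
[ 514.10410039 -236.30258712   48.32927583] 0.1961481327831025 [ 0.17510595  0.6730273  -2.08635108]
[-0.0029, 0.0023, 0.0073, 0.0041]
```

jog_arm([
  [-0.0015, 0.001, 0, 0.002],
  [-0.0025, 0.002, 0.001, 0.003],
  [-0.0025, 0.002, 0.003, 0.003],
  [-0.0025, 0.002, 0.004, 0.003],
  [-0.0025, 0.002, 0.004, 0.003],
  [-0.0025, 0.002, 0.004, 0.003],
  [-0.0025, 0.002, 0.004, 0.003],
  [-0.0025, 0.002, 0.004, 0.003],
  [-0.0025, 0.002, 0.004, 0.003],
  [-0.0025, 0.002, 0.004, 0.003],
])

```text
t: 39.1
position: [511.6, -239.0, 44.0]
tcp_rot: [0.995, 0.096, -0.0, -0.0]
force: [-0.6, -0.1, -1.6]
finger_gap: 39.9
gripper_force: 30.0
```

```bash
python3 - <<'E'
from h import *
T=pose();print(T[:3,3],yaw(T),ctrl.observe()["force"]);print(move([511.7,-239.1],41,.192,T))
E
```

```text
[ 511.59527023 -238.980794     43.98142246] 0.1928077958314047 [-0.63520122 -0.12327466 -1.63700799]
[0.0001, 0.0001, 0.003, 0.0008]
```

jog_arm([
  [0, 0, 0.0005, 0],
  [0, 0, 0.001, 0],
  [0, 0, 0.0015, 0],
  [0, 0, 0.002, 0],
  [0, 0, 0.0024, 0],
  [0, 0, 0.0028, 0],
  [0, 0, 0.003, 0],
  [0, 0, 0.003, 0],
  [0, 0, 0.003, 0],
  [0, 0, 0.003, 0],
])

```text
t: 40.35
position: [511.6, -239.0, 41.0]
tcp_rot: [0.995, 0.096, 0.0, 0.0]
force: [0.0, -0.4, -1.4]
finger_gap: 39.4
gripper_force: 30.0
```

jog_arm([
  [0, 0, 0.0003, 0],
  [0, 0, 0.0006, 0],
  [0, 0, 0.0009, 0],
  [0, 0, 0.0011, 0],
  [0, 0, 0.0011, 0],
  [0, 0, 0.0011, 0],
  [0, 0, 0.0011, 0],
  [0, 0, 0.0011, 0],
  [0, 0, 0.0011, 0],
  [0, 0, 0.0011, 0],
])

```text
t: 41.6
position: [511.6, -239.0, 40.9]
tcp_rot: [0.995, 0.096, 0.0, 0.0]
force: [-3.1, 1.4, 13.4]
finger_gap: 39.8
gripper_force: 30.0
```

jog_arm([
  [0, 0, -0.0006, 0],
  [0, 0, -0.0006, 0],
  [0, 0, -0.0006, 0],
  [0, 0, -0.0006, 0],
  [0, 0, -0.01, 0],
  [0, 0, -0.03, 0],
  [0, 0, -0.08, 0],
  [0, 0, -0.14, 0],
  [0, 0, -0.2, -0.17],
  [0, 0, -0.24, -0.35],
], gripper=0.3)

```text
t: 42.85
position: [511.8, -239.0, 283.6]
tcp_rot: [0.963, 0.271, 0.001, 0.001]
force: [0.5, -0.6, 0.3]
finger_gap: 60.3
gripper_force: 0.0
```

jog_arm([
  [-0.04, 0.03, 0, -0.18],
  [-0.08, 0.07, 0, -0.36],
  [-0.095, 0.1, 0, -0.54],
  [-0.095, 0.119, 0, -0.72],
  [-0.095, 0.119, 0, -0.9],
  [-0.095, 0.119, 0, -1.06],
  [-0.095, 0.119, 0, -1.06],
  [-0.095, 0.119, 0, -1.06],
  [-0.095, 0.119, 0, -1.06],
  [-0.095, 0.119, 0, -1.06],
])

```text
t: 44.1
position: [491.8, -389.8, 280.0]
tcp_rot: [0.696, 0.718, -0.0, 0.0]
force: [-0.1, 0.9, 0.1]
finger_gap: 60.6
gripper_force: 0.0
```

```bash
python3 - <<'E'
from h import *
im,T,K,E=shot("wrist","w6");print(T[:3,3],yaw(T));np.save("T6.npy",T)
x=np.array([np.cos(.192),np.sin(.192)]);y=np.array([-x[1],x[0]])
v=im[:,:,::-1].copy()
for c0,h in(([492.1,-141],30),([511.2,-239.2],44),([530.3,-337.4],30)):
    for z in(44,8):
        p=proj([[*(np.array(c0)+a*h*x+b*20*y),z] for a,b in((-1,1),(1,1),(1,-1),(-1,-1))],K,E);print(c0,z,p.round(1).tolist())
        if z==44: P=p
    if P.min()>5:
        g=cv2.cvtColor(im,cv2.COLOR_RGB2GRAY);x0,y0=P.min(0).astype(int)-6;x1,y1=P.max(0).astype(int)+8
        m=np.zeros_like(g);m[y0:y1,x0:x1]=g[y0:y1,x0:x1]<175
        c=max(cv2.findContours(m,0,1)[0],key=cv2.contourArea);r=cv2.minAreaRect(c);print("  meas",np.round(r[0],1),np.round(r[1],1),r[2],cv2.approxPolyDP(cv2.convexHull(c),1.5,True)[:,0].tolist())
cv2.imwrite("pics/w6c.png",cv2.resize(v[0:280,120:480],None,fx=2.1,fy=2.1,interpolation=cv2.INTER_CUBIC))
E
```

```text
[ 491.82591342 -389.77815907  280.02233822] 1.6021045240153444
[492.1, -141] 44 [[231.9, -73.6], [287.8, -84.6], [292.7, -40.6], [238.5, -30.3]]
[492.1, -141] 8 [[234.2, -55.2], [284.6, -65.0], [289.0, -25.9], [240.1, -16.6]]
[511.2, -239.2] 44 [[235.8, 31.8], [311.5, 18.1], [315.2, 55.6], [241.7, 68.6]]
[511.2, -239.2] 8 [[237.5, 39.1], [306.2, 26.7], [309.8, 60.6], [242.9, 72.4]]
  meas [272.5  43.5] [87. 63.] -0.0 [[310, 12], [316, 34], [316, 75], [229, 75], [229, 13]]
[530.3, -337.4] 44 [[261.2, 117.9], [309.1, 109.8], [312.6, 142.1], [266.0, 149.7]]
[530.3, -337.4] 8 [[260.6, 117.3], [304.4, 109.9], [307.8, 139.5], [265.1, 146.4]]
  meas [286.9 133.1] [40.1 53.4] 82.23483276367188 [[308, 111], [313, 132], [312, 141], [304, 151], [265, 156], [261, 139], [261, 118]]
```

View pics/w6c.png

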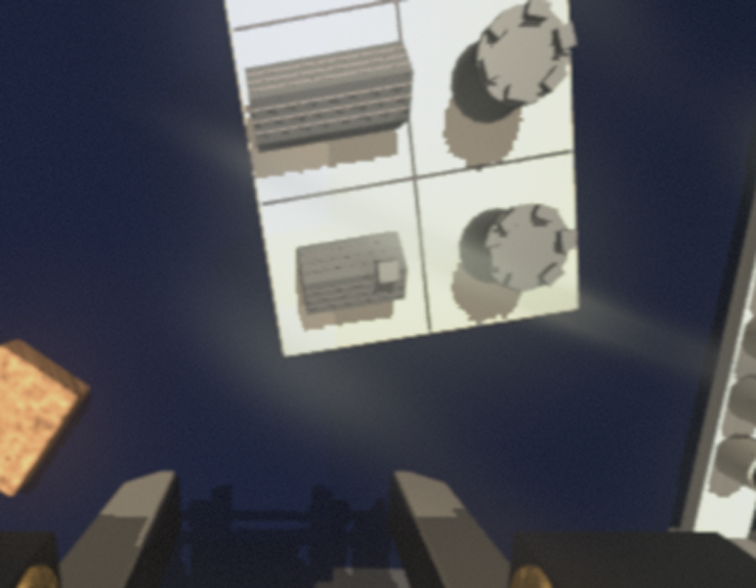

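The final view shows the barn and the right-hand cottage upright, centred and aligned. Their eave corners are within 1–2 px of ideal, and the towers are in place. I'm handing in.

```bash
python3 -c "
from cell import ctrl
print(ctrl.hand_in())"
```

```text
the job is handed in; nothing more can be done
None
```

The job is handed in at about 44 s: I slid the door to its stop and set the barn in the middle near square with a cottage on each side, upright, each within about 2 mm of its square's middle by the wrist camera; I saw no disturbance to the towers or other things, but did not measure them.

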